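Photograph the bottle with a two-stage shutter

TASK

Stand the closed white bottle upright in the middle of the round cork mat in front of the camera and let go of it. Then take its picture: press the camera's shutter button down to its halfway stop and wait there about a second while the focus pointer slides across, then press it fully down and let it come back up. Leave the tumbler, dustpan and brush where they are, and do not press the button past halfway before the focus pointer has crossed.

Things in the scene. Friction and masses are not known exactly. Their poses are not given: they have to be found in the camera images.
- bottle: Closed white plastic bottle, loose, about 0.25 kg. 170 mm tall in all: round body 62 mm in diameter up to 110 mm, a cone narrowing to 32 mm at 134 mm, then a grey round cap 32 mm in diameter from 134 to 170 mm above the foot, which may be gripped. Origin at the centre of its underside, z up its axis. It starts standing upright, on the robot's left; it and the tumbler may have swapped places.
- mat: Round cork mat, 110 mm in diameter and 6 mm thick, fixed to the shelf 220 to 260 mm from the camera's origin on its lens side. Origin at the centre of its underside (shelf level), z up; its top is 6 mm above that.
- camera: Chunky black compact camera on a steel stand screwed to the shelf (does not move). Camera body 124 mm wide and 44 mm deep, its flat top 105 mm above the shelf; stand plate 110 x 110 mm. Origin at the centre of the stand's underside, z up. The lens looks along its -x axis towards the mat and ends 52 mm in front of the origin; +y is the side with the hand grip and the shutter button.
- shutter_top (a point): Centre of the top of the round aluminium shutter button, 24 mm in diameter, at (-2, 42) mm in the camera's x, y. Released, it is 15 mm above the camera's top (120 mm above the shelf). It goes straight down: 4 mm to the halfway stop, 5 mm more to fully down. The camera's top around it is flat; the focus pointer's rocker (up to 20 mm high) begins about 60 mm from its centre.
- shutter_first (a joint): Travel of the shutter button's light first stage, 0 released to 0.004 m at the halfway stop. It takes about 1.2 N to start and 2.4 N to reach the stop.
- shutter_second (a joint): Further travel beyond the halfway stop, 0 to 0.005 m fully down. This stage does not yield until about 8 N and takes about 10.5 N fully down; springs bring both stages back up when let go.
- focus_pointer (a joint): Focus pointer: a white block (12 x 7 x 6 mm) on a 30 mm aluminium rocker on the camera's top at the end away from the shutter button. The rocker tips towards the button as the first stage goes down, and the pointer then creeps down it: 0 at rest (end away from the button), 0.012 m across. It takes about 1 s to cross once the button is at halfway, and creeps back in some 3 s.
- tumbler: Small glass tumbler holding white plastic hooks, loose: 70 mm in diameter at the rim, 85 mm tall, hooks up to 112 mm. Origin at the centre of its underside. Bystander: leave it alone.
- dustpan: Aluminium dustpan lying flat on the far side of the shelf, loose: 200 x 210 mm pan, 56 mm high, its handle pointing along -x of its frame. Origin on its underside at the middle of the pan. Bystander.
- brush: Hand brush with a beech back, loose, about 275 mm long along its x, 68 mm high, standing on its bristles on the far side of the shelf. Origin at its underside, near the middle of its length. Bystander. A black caddy, 150 x 200 mm and 150 mm high, is also fixed on the near left of the shelf, nearer the robot than bottle and tumbler and further left.
Mind the look-alikes: they are no part of the job. Of the things like the bottle, leave any that is blue; of the rest the larger one is meant. Of the things that look like the mat, take the one that is farthest to the robot's left at the start.

How it is judged:
By the outcome, as a careful person would: the job done as asked, in the order asked, and still so for the second after the job is handed in, with the robot touching nothing.
It also fails if it takes over 54 s, if anything falls off the work surface, if the arm or the gripper's body presses on something with over 40 N, if the wrist force passes 120 N, or if a joint passes its speed limit or range.

ROBOT

A 6-joint arm with a two-finger parallel gripper is mounted at the origin on the work surface. World frame = base frame: x ahead of the robot, y to its left, z up, the work surface at z = 0. Lengths are in mm, angles in degrees, forces in N, time in s.
With the tool pointing down it reaches from about 350 to 775 mm from the base axis. Payload 5.5 kg.
Tool frame: the origin (TCP) lies midway between the tips of the shut fingers; the grasp point (between the pads) lies 19 mm behind it; z points along the fingers, y is the line along which they close (so a half turn about z gives the same grasp; the last joint's range is limited). The gripper opens to 85 mm and grips with 20 to 120 N. Pads are 22 mm wide; open, the fingers measure 114 mm over their backs; the gripper's body (76 mm by 85 mm) begins 54 mm behind the grasp point. The pads swing forward as they close: fully open they stand 13 mm farther back than shut.
Start: joints at [57.949, 17.945, 2.641, 74.691, 0, 82.002], TCP at [234.388, 525.108, 191.523] pointing down, gripper open.
Joint ranges: [-158.12, 158.12], [-49.38, 96.58], [-58.88, 72.47], [-126.05, 133.96], [-84.25, 85.87], [-180, 180]. Speed limits (degrees/s): [147.25, 147.25, 180, 180, 180, 180].

INTERFACE

Orientations are given as a 3x3 rotation matrix whose columns are the frame's x, y, z axes.
In Python, from station import r, optics gives the robot as it stands.
- The arm moves only by the tool step_arm, never from a script. Its argument "targets" is a list of rows, each a list of 7 numbers: the turn, a rotation vector about the tool's x, y, z in degrees, then the shift along the tool's x, y, z in cm, then the finger opening in cm, from 0 to 8.54. A call has exactly 10 rows; each row is the pose to reach, as a shift and turn from the pose commanded when the call began, along the tool's axes at that moment; what a row does not reach only later rows make up. A row lasts 1/8 s, in which the tool goes at most 62.5 mm and 10.7 degrees, less where a joint would pass 70% of its speed; a pose out of reach is approached as far as the arm can. A call with a gripper value outside its range is refused whole. The fingers move at their own pace and stop on an object; "force" is the grip in N (left out, the last holds). Time passes only in rows, so rows that repeat a pose let the fingers close, or fill a call up. It gives the time, the measured TCP pose, the force, the opening and the grip force at its end, in the units of the state.
- r.get_state(): the state, without advancing time (a new reading comes with each control period).
- optics.grab_frame(name): name is "scene" or "top" or "wrist"; returns the picture (400x640x3 uint8, blue, green, red); there is no depth.
- optics.calibration(name): a dict with "fx", "fy", "cx", "cy" (pixels), "T" (4x4, takes a point from camera to world coordinates); the wrist camera has in their place "tool_from_camera" (4x4, takes a point from camera to tool coordinates, whose origin is the TCP and whose axes are the flange's). Camera axes: x right, y up, looking along -z (the intrinsics and any distortion apply to the point x, -y, -z); pixel columns grow to the right and rows downward; lengths in mm; the calibration is good to about 2 mm. A picture is of the moment at which its call begins: read the wrist's pose just before it. calibration takes no time and is no camera call.
- r.close_job(): hands the job in; it is judged then, once.
The state is a dict: "clock": time; "joints": joint angles; "joint_velocities": joint speeds; "joint_torque": joint torques, N m; "eef_pos": TCP position; "orientation": TCP orientation; "ft_force": force on the tool from outside, world axes, zero at the start; "moment": the same for the moment, N m; "grip_width": finger opening in mm; "grasp_force": force on a finger pad.
Only numpy, scipy, OpenCV 4.12 (cv2) and the standard library are available. Lean on these libraries where they do the work, as an engineer would, in place of code of your own. Each camera call takes 0.05 s, during which the arm holds its last target. There are 200 camera calls.

## Working session

There is one attempt and no reset: what is moved stays moved. The work goes in short steps, Python scripts to look and compute and a tool call to move; the robot and the scene stay as the last step left them, time stands still between calls to the robot, and variables do not carry over. Pictures are saved under pics/ and viewed, at most 13 in all, crops included, and the job is handed in when it is done.

Besides the shell and the picture viewer there is one more tool, called as name(argument=value, ...) on one line, values as JSON. step_arm: Moves the arm, as the interface text tells. Its arguments: {"type":"object","properties":{"targets":{"type":"array"},"force":{"type":"number"}},"required":["targets"]}

```bash
mkdir -p pics
python3 - <<'E'
from station import r, optics
import cv2,numpy as np
for n in ["scene","top"]:
    cv2.imwrite(f"pics/{n}0.png",optics.grab_frame(n))
    c=optics.calibration(n);print(n,{k:(np.round(v,3).tolist() if k=="T" else v) for k,v in c.items()})
print(optics.calibration("wrist"))
s=r.get_state();print(s)
E
```

```text
scene {'fx': 426.85946369257573, 'fy': 426.85946369257573, 'cx': 320.4122612065557, 'cy': 200.6961970376532, 'T': [[0.502, -0.742, 0.444, 1072.343], [0.865, 0.432, -0.256, -221.377], [-0.002, 0.513, 0.859, 1046.544], [0.0, 0.0, 0.0, 1.0]]}
top {'fx': 430.31442608453904, 'fy': 430.31442608453904, 'cx': 319.0949696773196, 'cy': 197.88264857964276, 'T': [[0.005, 0.984, -0.178, 386.284], [-1.0, 0.01, 0.026, 90.203], [0.027, 0.178, 0.984, 1026.854], [0.0, 0.0, 0.0, 1.0]]}
{'fx': 348.5991619492959, 'fy': 348.5991619492959, 'cx': 321.983933492376, 'cy': 198.9871683553363, 'tool_from_camera': array([[-3.68455607e-04,  9.52067656e-01,  3.05887305e-01,
         7.77723075e+01],
       [ 9.99999912e-01,  2.89028086e-04,  3.04953100e-04,
        -1.06492566e-01],
       [ 2.01925960e-04,  3.05887390e-01, -9.52067678e-01,
        -1.83285976e+02],
       [ 0.00000000e+00,  0.00000000e+00,  0.00000000e+00,
         1.00000000e+00]])}
{'clock': 0.1, 'joints': array([5.79491120e+01, 1.79888443e+01, 2.58435122e+00, 7.46902340e+01,
       1.46953632e-04, 8.20022811e+01]), 'joint_velocities': array([-0.0411309 , -0.12188696,  0.16623324,  0.01947995, -0.01373377,
        0.05631056]), 'joint_torque': array([ 2.33811727e-03, -4.81726170e+01,  2.99243939e+01,  1.27848261e-02,
       -1.85778595e-04, -5.46430272e-06]), 'eef_pos': array([234.08867425, 524.6346843 , 190.68100404]), 'orientation': array([[-9.13167520e-01,  4.07583497e-01, -8.79533935e-04],
       [ 4.07584380e-01,  9.13166476e-01, -1.39993751e-03],
       [ 2.32569476e-04, -1.63686176e-03, -9.99998633e-01]]), 'ft_force': array([-0.54726787,  0.149071  ,  0.29156865]), 'moment': array([ 0.0036425 , -0.00496492,  0.07585156]), 'grasp_force': 0.0, 'grip_width': 85.51068652503263}
```

View pics/scene0.png

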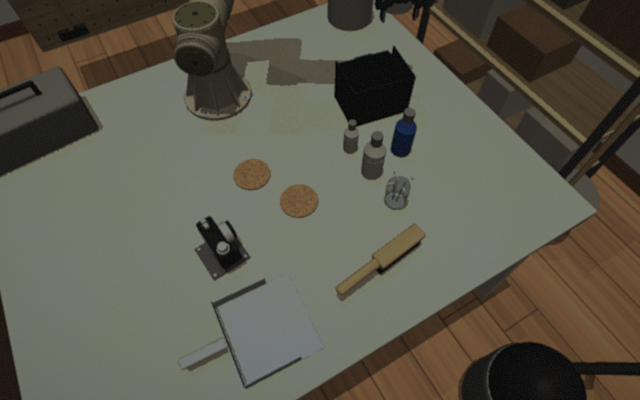

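View pics/top0.png

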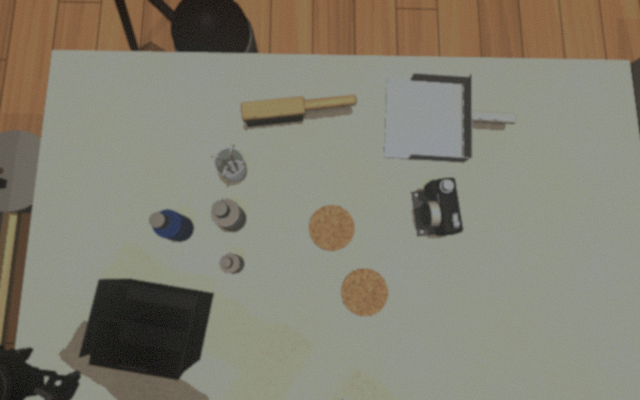

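The scene view shows the target bottle at about (373,157), the mats at (299,200) and (252,174), and the camera at (220,245). In the top view the large white bottle is at (227,213), the left mat at (331,228) and the camera at (440,208). I'll enlarge these to measure them.

```bash
cat > h.py <<'E'
import numpy as np,cv2
from station import r,optics
def ray(n,u,v):
    c=optics.calibration(n);T=c["T"]
    d=T[:3,:3]@np.array([(u-c["cx"])/c["fx"],-(v-c["cy"])/c["fy"],-1]);return T[:3,3],d
def at_z(n,u,v,z):
    o,d=ray(n,u,v);return o+d*(z-o[2])/d[2]
def proj(n,p):
    c=optics.calibration(n);q=np.linalg.inv(c["T"])@np.append(p,1)
    return np.array([c["cx"]+c["fx"]*q[0]/-q[2],c["cy"]-c["fy"]*q[1]/-q[2]])
E
python3 - <<'E'
from h import *
out=np.zeros((600,800,3),np.uint8)
for k,(n,x,y) in enumerate([("top",190,170),("top",400,165),("scene",335,115),("scene",180,200)]):
    im=cv2.imread(f"pics/{n}0.png")[y:y+60,x:x+80]
    im=cv2.resize(im,None,fx=5,fy=5,interpolation=cv2.INTER_CUBIC)
    out[300*(k//2):300*(k//2)+300,400*(k%2):400*(k%2)+400]=cv2.convertScaleAbs(im,alpha=1.3)
cv2.imwrite("pics/comp.png",out)
for n in ["top","scene"]:
    im=cv2.imread(f"pics/{n}0.png");h=cv2.cvtColor(im,cv2.COLOR_BGR2HSV)
    m=cv2.inRange(h,(3,80,90),(22,255,255))
    N,l,s,c=cv2.connectedComponentsWithStats(m)
    for i in range(1,N):
        if 500<s[i,4]<2500: print(n,c[i],s[i],at_z(n,*c[i],6).round(1))
E
```

```text
top [149.49083383  25.2282673 ] [ 125    0   51   52 1691] [1017.8  502.1    6. ]
top [290.41819699 106.71869783] [ 242   96  114   24 1198] [802.3 136.7   6. ]
top [331.13508323 227.43597951] [ 309  206   45   44 1562] [499.8  34.6   6. ]
top [  4.66180371 265.33819629] [  0 213  17 129 754] [406.3 786.5   6. ]
top [364.11649911 291.86339444] [ 342  269   46   47 1691] [350.  -42.2   6. ]
scene [153.26666667  27.746875  ] [128   9  48  36 960] [-435.1  -73.4    6. ]
scene [492.87329435  60.0545809 ] [439  13 113 102 513] [340.5 905.    6. ]
scene [436.8412943   34.92449923] [423  15  35  38 649] [133.9 818.2   6. ]
scene [84.64414958 53.14073181] [  31   26  106   67 2487] [-424.4 -332.     6. ]
scene [17.67110741 60.08243131] [   0   37   40   48 1201] [-508.1 -546.5    6. ]
scene [251.45624271 173.80163361] [234 159  36  30 857] [351.4 -40.8   6. ]
scene [618.39618552 206.99003034] [ 591  166   49   90 2307] [973.2 801.4   6. ]
scene [298.57216495 200.35257732] [280 185  38  32 970] [501.6  35.6   6. ]
scene [385.83111111 254.272     ] [ 336  224   89   70 1125] [763.3 155.1   6. ]
scene [509.19521912 305.43984064] [ 484  277   51   53 1255] [1030.   340.4    6. ]
scene [478.23752057 333.03894679] [ 449  306   62   55 1823] [1043.1  229.6    6. ]
scene [539.31299525 334.00633914] [ 506  311   74   50 1262] [1118.2  354.2    6. ]
scene [442.55006337 362.50697085] [ 411  328   61   72 2367] [1053.2  113.7    6. ]
scene [404.21133231 380.82542113] [ 372  352   69   48 1959] [1040.7   13.8    6. ]
scene [621.93162393 386.11965812] [597 375  43  25 819] [1296.   430.7    6. ]
scene [362.21896552 391.78793103] [334 377  50  23 580] [1012.1  -80.9    6. ]
```

View pics/comp.png

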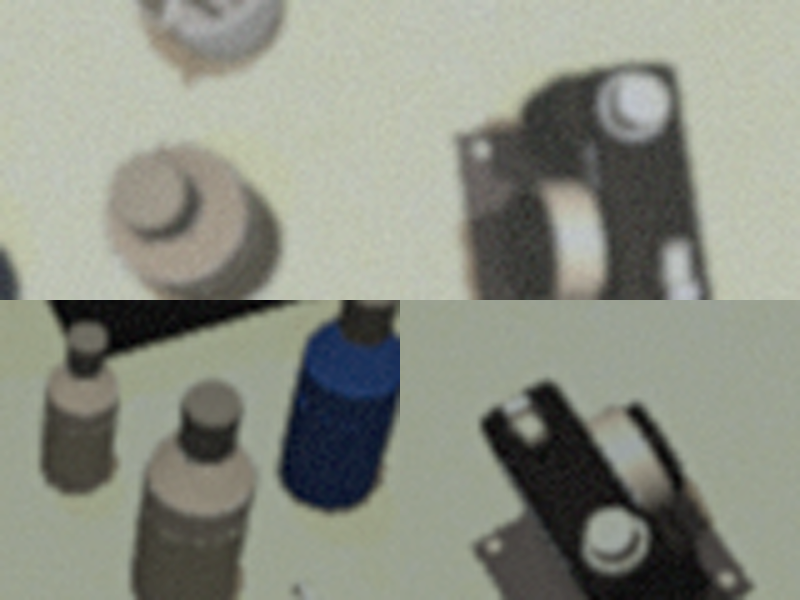

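Composite of enlarged crops. In the top view the cap top is at about (220.2,209.0) and the button top at (447.7,184.7). In the scene view they are at about (377.0,135.6) and (222.4,246.3).

Run:
```python
from h import *
print("cap",at_z("top",220,208.8,170).round(1),at_z("scene",377,135.5,170).round(1))
print("btn",at_z("top",447.7,184.7,120).round(1),at_z("scene",222.4,246.3,120).round(1))
# circle refit of button in top/scene via bright blob
for n,x,y in [("top",435,172),("scene",210,234)]:
    g=cv2.cvtColor(cv2.imread(f"pics/{n}0.png"),cv2.COLOR_BGR2GRAY)[y:y+26,x:x+26]
    for t in (110,140,170):
        N,l,s,c=cv2.connectedComponentsWithStats((g>t).astype(np.uint8))
        print(n,t,[(c[i]+[x,y],s[i].tolist()) for i in range(1,N) if s[i,4]>20])
s=r.get_state();R=s["orientation"];print(s["eef_pos"],"tool delta to above cap", R.T@(np.array([*at_z("top",220,208.8,170)[:2],280])-s["eef_pos"]))
print("btn dir in mat frame")
```

```text
cap [517.3 266.3 170. ] [521.  268.7 170. ]
btn [ 582.4 -212.6  120. ] [ 584.7 -210.2  120. ]
top 110 [(array([451.09795918, 178.69387755]), [0, 0, 26, 26, 245]), (array([447.84536082, 184.68041237]), [7, 8, 12, 12, 97])]
top 140 [(array([450.97326203, 177.60427807]), [0, 0, 26, 26, 187]), (array([448.04081633, 184.3877551 ]), [10, 9, 8, 8, 49])]
top 170 []
scene 110 [(array([221.53061224, 245.79591837]), [8, 8, 8, 8, 49])]
scene 140 []
scene 170 []
[234.08867425 524.6346843  190.68100404] tool delta to above cap [-363.83232508 -120.59390812  -89.20633862]
btn dir in mat frame
```

step_arm(targets=[[0,0,0,-3,-1,-4,8.5],[0,0,0,-8,-2.6,-6,8.5],[0,0,0,-13,-4.2,-6.5,8.5],[0,0,0,-18,-5.8,-6.5,8.5],[0,0,0,-23,-7.5,-6.5,8.5],[0,0,0,-28,-9.1,-6.5,8.5],[0,0,0,-33,-10.7,-6.5,8.5],[0,0,0,-36.5,-11.9,-6.5,8.5],[0,0,0,-36.5,-11.9,-6.5,8.5],[0,0,0,-36.5,-11.9,-6.5,8.5]])

```text
clock: 1.35
eef_pos: [518.6, 267.8, 256.1]
orientation: [[-0.913, 0.408, -0.001], [0.408, 0.913, 0.0], [0.001, -0.001, -1.0]]
ft_force: [-0.2, 0.0, 0.2]
grip_width: 85.0
grasp_force: 0.0
```

```bash
cat >> h.py <<'E'
def wT(s):
    c=optics.calibration("wrist");T=np.eye(4);T[:3,:3]=s["orientation"];T[:3,3]=s["eef_pos"]
    return c,T@c["tool_from_camera"]
def w_at_z(s,u,v,z):
    c,T=wT(s);d=T[:3,:3]@np.array([(u-c["cx"])/c["fx"],-(v-c["cy"])/c["fy"],-1]);o=T[:3,3];return o+d*(z-o[2])/d[2]
E
python3 - <<'E'
from h import *
import pickle
s=r.get_state();im=optics.grab_frame("wrist");cv2.imwrite("pics/w1.png",im);pickle.dump(s,open("w1.pkl","wb"))
print(s["eef_pos"],s["joints"],s["orientation"].round(3).tolist())
E
```

```text
[518.60756876 267.76203699 256.06219712] [1.94135683e+01 1.86296151e+01 1.25655896e+01 8.40069422e+01
 2.71378937e-02 4.34793750e+01] [[-0.913, 0.408, -0.001], [0.408, 0.913, 0.0], [0.001, -0.001, -1.0]]
```

View pics/w1.png

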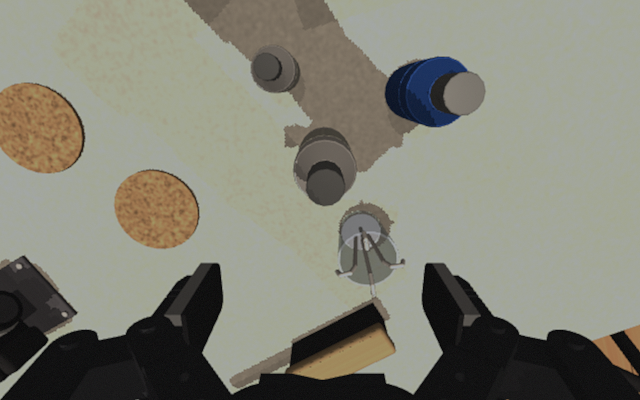

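The wrist view shows the cap top at about (325,185), the mat at (157,208) and the brush and tumbler nearby.

Run:
```python
from h import *
import pickle
s=pickle.load(open("w1.pkl","rb"))
print(w_at_z(s,325.5,185,170),w_at_z(s,156.5,208.5,6), w_at_z(s,325.5,185,185))
```

```text
[516.82278382 271.39117587 170.        ] [497.3503333   38.07321802   6.        ] [512.97997948 272.9489809  185.        ]
```

step_arm(force=40, targets=[[0,0,0,0,0,4,8.5],[0,0,0,0,0,8,8.5],[0,0,0,0,0,10.5,8.5],[0,0,0,0,0,12.1,8.5],[0,0,0,0,0,12.1,8.5],[0,0,0,0,0,12.1,5],[0,0,0,0,0,12.1,4],[0,0,0,0,0,12.1,2.5],[0,0,0,0,0,12.1,2.5],[0,0,0,0,0,12.1,2.5]])

```text
clock: 2.65
eef_pos: [519.3, 267.6, 135.6]
orientation: [[-0.913, 0.408, 0.0], [0.408, 0.913, 0.0], [-0.0, 0.0, -1.0]]
ft_force: [0.0, -0.6, 0.1]
grip_width: 24.9
grasp_force: 0.0
```

Run:
```python
from h import *
import pickle
s=r.get_state();im=optics.grab_frame("wrist");sc=optics.grab_frame("scene")
pickle.dump(s,open("w2.pkl","wb"))
a=cv2.resize(sc[60:240,260:440],(400,400),interpolation=cv2.INTER_CUBIC)
cv2.imwrite("pics/w2.png",np.vstack([cv2.resize(im,(480,300)),cv2.resize(a,(300,300)).copy() if 0 else cv2.copyMakeBorder(cv2.resize(a,(300,300)),0,0,0,180,0)]))
print(s["grip_width"],s["grasp_force"])
```

```text
24.93906948813012 0.0
```

View pics/w2.png

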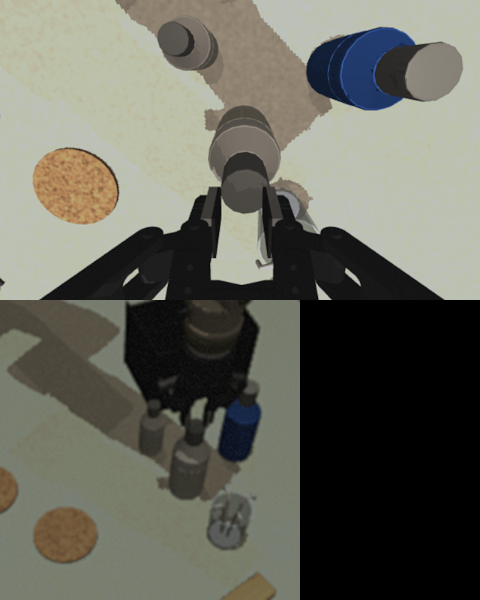

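The wrist view (scaled by 0.75) shows the cap top at (245,191), forward of the closed fingers along tool +x. The pads have not reached it.

Run:
```python
from h import *
import pickle
s=pickle.load(open("w2.pkl","rb"));c,T=wT(s)
for z in (165,170,175): print(w_at_z(s,326.5,254,z))
def pw(p):
    q=np.linalg.inv(T)@np.append(p,1);return c["cx"]+c["fx"]*q[0]/-q[2],c["cy"]-c["fy"]*q[1]/-q[2]
print("TCP px",pw(s["eef_pos"]),"grasp pt",pw(s["eef_pos"]+[0,0,19]))
im=cv2.imread("pics/w2.png")
# two-view triangulation of cap top from wrist views
s1=pickle.load(open("w1.pkl","rb"))
A=[];b=[]
for S,u,v in ((s1,325.5,185),(s,326.5,254)):
    o=wT(S)[1][:3,3];d=w_at_z(S,u,v,100)-o;d/=np.linalg.norm(d);P=np.eye(3)-np.outer(d,d);A.append(P);b.append(P@o)
print(np.linalg.lstsq(np.vstack(A),np.hstack(b),rcond=None)[0])
```

```text
[519.98937228 269.52064167 165.        ]
[517.65598061 270.48522006 170.        ]
[515.32258894 271.44979846 175.        ]
TCP px (np.float64(322.2837420480089), np.float64(230.59515626404698)) grasp pt (np.float64(322.31262888247693), np.float64(245.0135640073148))
[515.46830666 271.66568797 174.90190509]
```

Run:
```python
from h import *
import pickle
s=r.get_state();im=optics.grab_frame("wrist");sc=optics.grab_frame("scene");R=s["orientation"];p=s["eef_pos"];c,T=wT(s)
print(p,s["grip_width"],s["grasp_force"],s["ft_force"])
def pw(p):
    q=np.linalg.inv(T)@np.append(p,1);return np.array([c["cx"]+c["fx"]*q[0]/-q[2],c["cy"]-c["fy"]*q[1]/-q[2]])
A=cv2.resize(sc[85:185,340:430],None,fx=4,fy=4,interpolation=cv2.INTER_CUBIC);A=cv2.convertScaleAbs(A,alpha=1.5)
B=im[170:400,220:440].copy();B=cv2.resize(B,None,fx=1.7,fy=1.7)
for sg in (1,-1):
  for zb,col in ((0,(0,0,255)),(19,(0,255,0)),(35,(255,0,0))):
    w=p+R@np.array([0,sg*s["grip_width"]/2,-zb])
    cv2.circle(A,tuple(int(t) for t in (proj("scene",w)-[340,85])*4),3,col,-1)
    cv2.circle(B,tuple(int(t) for t in (pw(w)-[220,170])*1.7),3,col,-1)
h=max(A.shape[0],B.shape[0])
pad=lambda X:cv2.copyMakeBorder(X,0,h-X.shape[0],0,0,cv2.BORDER_CONSTANT)
cv2.imwrite("pics/w3.png",np.hstack([pad(A),pad(B)]))
```

```text
[519.23707037 267.61386055 135.53270185] 24.83903288167413 0.0 [-0.01122227  0.05585793  0.19382994]
```

View pics/w3.png

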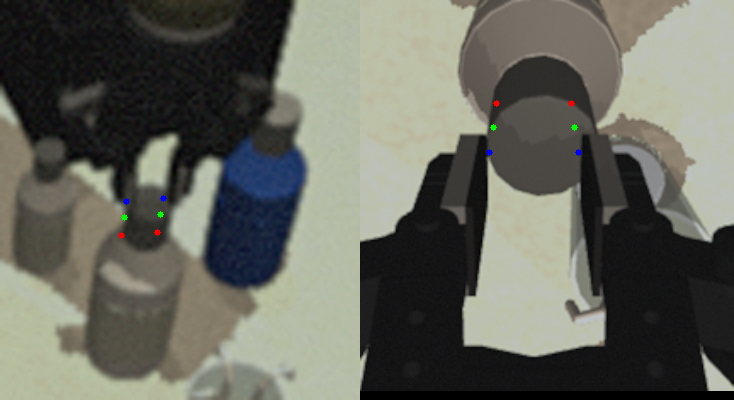

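The overlay shows the real fingertips about 35 to 40 mm behind the reported TCP. Both cameras put them at cap-top height, about z 172, so I'll open and go 30 mm lower.

step_arm(force=40, targets=[[0,0,0,0,0,0,7],[0,0,0,0,0,0,7],[0,0,0,0,0,0.5,7],[0,0,0,0,0,1.5,7],[0,0,0,0,0,2.5,7],[0,0,0,0,0,3,6],[0,0,0,0,0,3,4],[0,0,0,0,0,3,2.5],[0,0,0,0,0,3,2.5],[0,0,0,0,0,3,2.5]])

```text
clock: 4.1
eef_pos: [519.3, 267.7, 105.6]
orientation: [[-0.913, 0.408, 0.0], [0.408, 0.913, 0.0], [-0.0, 0.0, -1.0]]
ft_force: [-0.1, 0.3, -1.0]
grip_width: 31.0
grasp_force: 39.7
```

step_arm(targets=[[0,0,0,0,0,-1,2.5],[0,0,0,0,0,-2.5,2.5],[0,0,0,0,0,-4,2.5],[0,0,0,0,0,-5,2.5],[0,0,0,-0.5,-1.4,-5,2.5],[0,0,0,-1.4,-4,-5,2.5],[0,0,0,-2.5,-7,-5,2.5],[0,0,0,-3.6,-10,-5,2.5],[0,0,0,-4.6,-13,-5,2.5],[0,0,0,-5.7,-16,-5,2.5]])

```text
clock: 5.35
eef_pos: [505.0, 96.5, 155.0]
orientation: [[-0.913, 0.408, -0.001], [0.408, 0.913, -0.0], [0.001, -0.001, -1.0]]
ft_force: [0.4, -0.9, -2.0]
grip_width: 30.8
grasp_force: 40.0
```

step_arm(targets=[[0,0,0,-0.9,-2.5,0,2.5],[0,0,0,-1.7,-4.5,0,2.5],[0,0,0,-2.1,-5.6,0,2.5],[0,0,0,-2.1,-6,0,2.5],[0,0,0,-2.1,-6,0,2.5],[0,0,0,-2.1,-6,0,2.5],[0,0,0,-2.1,-6,1,2.5],[0,0,0,-2.1,-6,2,2.5],[0,0,0,-2.1,-6,2.5,2.5],[0,0,0,-2.1,-6,2.5,2.5]])

```text
clock: 6.6
eef_pos: [500.2, 35.1, 129.7]
orientation: [[-0.913, 0.407, -0.001], [0.407, 0.913, 0.0], [0.001, -0.0, -1.0]]
ft_force: [-0.2, 0.3, -3.1]
grip_width: 30.8
grasp_force: 40.0
```

Run:
```python
from h import *
s=r.get_state();print(s["eef_pos"],s["grip_width"],s["grasp_force"],s["ft_force"])
a=optics.grab_frame("scene");t=optics.grab_frame("top")
A=cv2.resize(a[100:240,240:380],None,fx=2.8,fy=2.8,interpolation=cv2.INTER_CUBIC);B=cv2.resize(t[130:270,260:400],None,fx=2.8,fy=2.8,interpolation=cv2.INTER_CUBIC)
cv2.imwrite("pics/m1.png",cv2.convertScaleAbs(np.hstack([A,B]),alpha=1.3))
```

```text
[500.1722198   35.10907127 129.70663116] 30.79526096667086 39.971866607666016 [-0.2421105   0.28551106 -3.05480286]
```

View pics/m1.png

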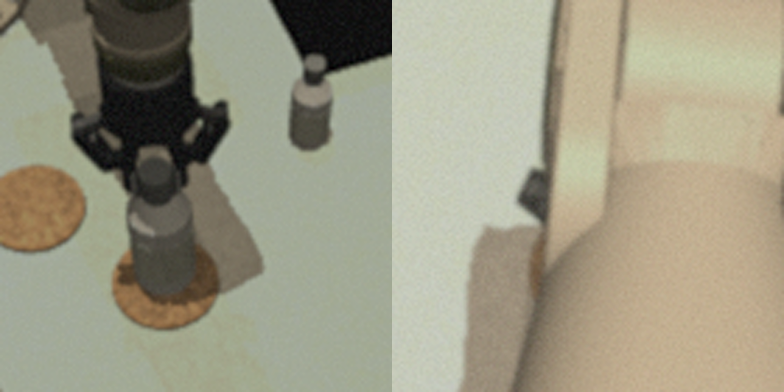

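The scene view shows the bottle upright in the grip, just above the middle of the mat (mat centre at crop (166,283)). I'll lower it the remaining 18 mm.

step_arm(targets=[[0,0,0,0,0,0.5,2.5],[0,0,0,0,0,1.0,2.5],[0,0,0,0,0,1.4,2.5],[0,0,0,0,0,1.6,2.5],[0,0,0,0,0,1.7,2.5],[0,0,0,0,0,1.75,2.5],[0,0,0,0,0,1.8,2.5],[0,0,0,0,0,1.82,2.5],[0,0,0,0,0,1.82,2.5],[0,0,0,0,0,1.82,2.5]])

```text
clock: 7.95
eef_pos: [500.8, 35.0, 112.4]
orientation: [[-0.913, 0.408, 0.0], [0.408, 0.913, 0.0], [-0.0, 0.0, -1.0]]
ft_force: [0.1, 0.1, -1.5]
grip_width: 30.6
grasp_force: 40.0
```

step_arm(targets=[[0,0,0,0,0,0.05,2.5],[0,0,0,0,0,0.05,3.3],[0,0,0,0,0,0.05,4],[0,0,0,0,0,0.05,6],[0,0,0,0,0,0.05,7],[0,0,0,0,0,-1,7],[0,0,0,0,0,-3,7],[0,0,0,0,0,-6,7],[0,0,0,0,0,-9,7],[0,0,0,0,0,-12,7]])

```text
clock: 9.2
eef_pos: [500.8, 35.0, 234.1]
orientation: [[-0.913, 0.408, 0.001], [0.408, 0.913, 0.0], [-0.001, 0.0, -1.0]]
ft_force: [0.2, 0.0, 0.1]
grip_width: 70.0
grasp_force: 0.0
```

step_arm(targets=[[0,0,0,-1.5,-1.6,0,7],[0,0,0,-4.4,-4.8,0,5],[0,0,0,-7.5,-8.2,0,2],[0,0,0,-10.6,-11.5,0,0],[0,0,0,-13.7,-14.9,0,0],[0,0,0,-16,-17.4,0,0],[0,0,0,-17.6,-19.1,1,0],[0,0,0,-17.6,-19.1,3,0],[0,0,0,-17.6,-19.1,5,0],[0,0,0,-17.6,-19.1,6,0]])

```text
clock: 10.45
eef_pos: [582.9, -210.5, 170.8]
orientation: [[-0.913, 0.407, -0.002], [0.407, 0.913, 0.001], [0.002, 0.0, -1.0]]
ft_force: [0.6, -0.0, 0.2]
grip_width: -0.1
grasp_force: 0.0
```

Run:
```python
from h import *
import pickle
s=r.get_state();w=optics.grab_frame("wrist");a=optics.grab_frame("scene");t=optics.grab_frame("top");pickle.dump(s,open("w4.pkl","wb"))
print(s["eef_pos"],s["grip_width"],s["joints"].round(1))
f=lambda X:cv2.resize(X,(400,250),interpolation=cv2.INTER_AREA)
A=cv2.resize(a[140:290,180:340],(400,375),interpolation=cv2.INTER_CUBIC)
W=w[100:400,160:480]
W=cv2.resize(W,(400,375),interpolation=cv2.INTER_CUBIC)
B=cv2.resize(t[170:260,285:365],(200,225),interpolation=cv2.INTER_CUBIC)
out=np.zeros((600,800,3),np.uint8);out[:375,:400]=A;out[:375,400:]=W;out[375:,:200]=B
cv2.imwrite("pics/b1.png",cv2.convertScaleAbs(out,alpha=1.2))
```

```text
[ 582.89193957 -210.49241969  170.80024078] -0.09771088010248881 [-27.3  23.5   7.7  74.4   0.   -3.3]
```

View pics/b1.png

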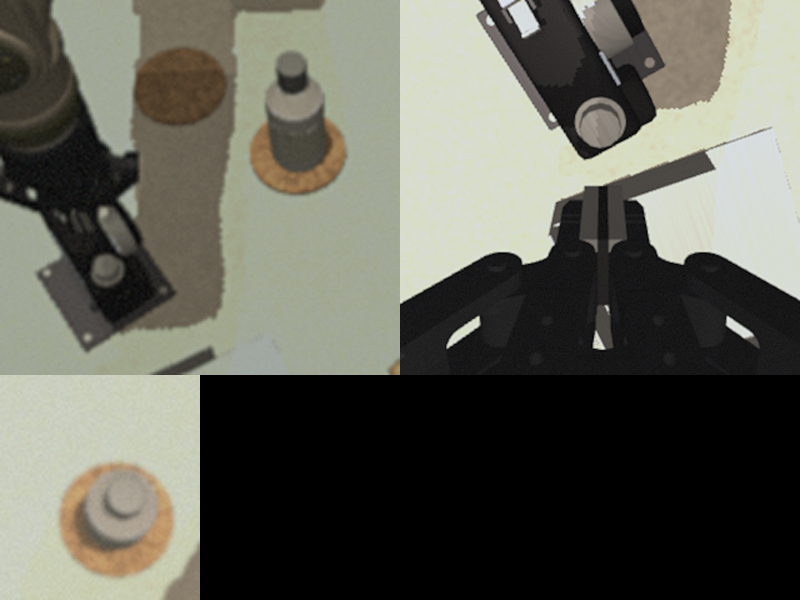

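The bottle stands upright on the mat (scene crop (297,120)). In the wrist view the button is at about pixel (321,198) and the shut fingertips at (321,249).

Run:
```python
from h import *
import pickle
s=pickle.load(open("w4.pkl","rb"));c,T=wT(s);p=s["eef_pos"];R=s["orientation"]
b=w_at_z(s,321,198,120);print("btn",b,"tool",R.T@(b-p))
for zb in range(0,50,5):
    q=np.linalg.inv(T)@np.append(p+R@[11,0,-zb],1);print(zb,round(c["cy"]-c["fy"]*q[1]/-q[2],1),end=' ')
```

```text
btn [ 579.43012544 -209.88763764  120.        ] tool [ 3.29222967 -0.87311235 50.80761046]
0 212.4 5 215.6 10 218.9 15 222.3 20 226.0 25 229.9 30 233.9 35 238.3 40 242.9 45 247.7
```

step_arm(targets=[[0,0,0,0.1,-0.1,1,0],[0,0,0,0.1,-0.1,2,0],[0,0,0,0.1,-0.1,3,0],[0,0,0,0.1,-0.1,4,0],[0,0,0,0.1,-0.1,5,0],[0,0,0,0.1,-0.1,6,0],[0,0,0,0.1,-0.1,6.5,0],[0,0,0,0.1,-0.1,7,0],[0,0,0,0.1,-0.1,7,0],[0,0,0,0.1,-0.1,7,0]])

```text
clock: 11.85
eef_pos: [582.5, -211.8, 102.6]
orientation: [[-0.913, 0.408, 0.001], [0.408, 0.913, -0.0], [-0.001, 0.0, -1.0]]
ft_force: [0.1, -0.8, -0.2]
grip_width: -0.2
grasp_force: 0.0
```

Run:
```python
from h import *
s=r.get_state();w=optics.grab_frame("wrist");a=optics.grab_frame("scene");print(s["eef_pos"],s["ft_force"])
A=cv2.resize(a[200:270,180:260],(400,350),interpolation=cv2.INTER_CUBIC)
W=cv2.resize(w[130:330,210:430],(400,364),interpolation=cv2.INTER_CUBIC)[:350]
cv2.imwrite("pics/b2.png",cv2.convertScaleAbs(np.hstack([A,W]),alpha=1.3))
```

```text
[ 582.5324284  -211.80179829  102.6178792 ] [ 0.11741346 -0.78135353 -0.21445603]
```

View pics/b2.png

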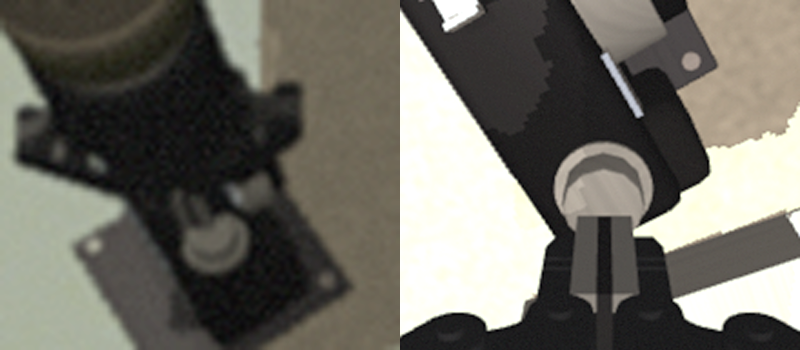

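The shut fingertips are roughly 20 mm above the button and lined up with it. I'll continue slowly.

step_arm(targets=[[0,0,0,0,0,0.2,0],[0,0,0,0,0,0.4,0],[0,0,0,0,0,0.6,0],[0,0,0,0,0,0.8,0],[0,0,0,0,0,1.0,0],[0,0,0,0,0,1.1,0],[0,0,0,0,0,1.2,0],[0,0,0,0,0,1.2,0],[0,0,0,0,0,1.2,0],[0,0,0,0,0,1.2,0]])

```text
clock: 13.2
eef_pos: [582.4, -211.7, 90.3]
orientation: [[-0.913, 0.408, 0.0], [0.408, 0.913, 0.0], [-0.0, 0.0, -1.0]]
ft_force: [0.0, -0.5, -0.7]
grip_width: -0.1
grasp_force: 0.0
```

step_arm(targets=[[0,0,0,0,0,0.1,0],[0,0,0,0,0,0.2,0],[0,0,0,0,0,0.3,0],[0,0,0,0,0,0.35,0],[0,0,0,0,0,0.35,0],[0,0,0,0,0,0.35,0],[0,0,0,0,0,0.35,0],[0,0,0,0,0,0.35,0],[0,0,0,0,0,0.35,0],[0,0,0,0,0,0.35,0]])

```text
clock: 14.45
eef_pos: [582.3, -211.6, 86.8]
orientation: [[-0.913, 0.408, 0.0], [0.408, 0.913, 0.0], [-0.0, 0.0, -1.0]]
ft_force: [0.3, 0.1, 0.1]
grip_width: -0.2
grasp_force: 0.0
```

step_arm(targets=[[0,0,0,0,0,0.1,0],[0,0,0,0,0,0.2,0],[0,0,0,0,0,0.3,0],[0,0,0,0,0,0.3,0],[0,0,0,0,0,0.3,0],[0,0,0,0,0,0.3,0],[0,0,0,0,0,0.3,0],[0,0,0,0,0,0.3,0],[0,0,0,0,0,0.3,0],[0,0,0,0,0,0.3,0]])

```text
clock: 15.7
eef_pos: [582.3, -211.7, 83.8]
orientation: [[-0.913, 0.408, 0.0], [0.408, 0.913, 0.0], [-0.0, 0.0, -1.0]]
ft_force: [-0.8, 0.4, 0.6]
grip_width: -0.0
grasp_force: 0.0
```

step_arm(targets=[[0,0,0,0,0,0.1,0],[0,0,0,0,0,0.2,0],[0,0,0,0,0,0.25,0],[0,0,0,0,0,0.25,0],[0,0,0,0,0,0.25,0],[0,0,0,0,0,0.25,0],[0,0,0,0,0,0.25,0],[0,0,0,0,0,0.25,0],[0,0,0,0,0,0.25,0],[0,0,0,0,0,0.25,0]])

```text
clock: 16.95
eef_pos: [582.3, -211.7, 81.3]
orientation: [[-0.913, 0.408, 0.0], [0.408, 0.913, 0.0], [-0.0, 0.0, -1.0]]
ft_force: [0.3, 0.1, -0.8]
grip_width: -0.1
grasp_force: 0.0
```

```bash
cat > f.py <<'E'
from h import *
f=[]
for i in range(4):
    optics.grab_frame("wrist");s=r.get_state();f.append(s["ft_force"])
print(np.mean(f,0).round(2),np.std(f,0).round(2),s["eef_pos"].round(2),s["clock"])
E
python3 f.py
```

```text
[0.23 0.19 0.03] [0.39 0.28 0.2 ] [ 582.28 -211.69   81.28] 17.15
```

step_arm(targets=[[0,0,0,0,0,0.1,0],[0,0,0,0,0,0.2,0],[0,0,0,0,0,0.3,0],[0,0,0,0,0,0.3,0],[0,0,0,0,0,0.3,0],[0,0,0,0,0,0.3,0],[0,0,0,0,0,0.3,0],[0,0,0,0,0,0.3,0],[0,0,0,0,0,0.3,0],[0,0,0,0,0,0.3,0]])

```text
clock: 18.4
eef_pos: [582.4, -211.7, 78.3]
orientation: [[-0.913, 0.408, 0.0], [0.408, 0.913, 0.0], [-0.0, 0.0, -1.0]]
ft_force: [0.3, 0.1, 1.4]
grip_width: -0.1
grasp_force: 0.7
```

```bash
python3 f.py
```

```text
[ 0.66 -0.39  1.68] [0.59 0.48 0.28] [ 582.38 -211.67   78.29] 18.6
```

step_arm(targets=[[0,0,0,0,0,0.05,0],[0,0,0,0,0,0.1,0],[0,0,0,0,0,0.15,0],[0,0,0,0,0,0.2,0],[0,0,0,0,0,0.2,0],[0,0,0,0,0,0.2,0],[0,0,0,0,0,0.2,0],[0,0,0,0,0,0.2,0],[0,0,0,0,0,0.2,0],[0,0,0,0,0,0.2,0]])

```text
clock: 19.85
eef_pos: [582.4, -211.7, 76.3]
orientation: [[-0.913, 0.408, 0.0], [0.408, 0.913, -0.0], [-0.0, 0.0, -1.0]]
ft_force: [1.3, 0.7, 1.8]
grip_width: 0.2
grasp_force: 1.1
```

```bash
python3 f.py
```

```text
[ 0.29 -0.39  2.05] [0.31 0.57 0.24] [ 582.4  -211.72   76.34] 20.05
```

step_arm(targets=[[0,0,0,0,0,0.02,0],[0,0,0,0,0,0.04,0],[0,0,0,0,0,0.05,0],[0,0,0,0,0,0.05,0],[0,0,0,0,0,0.05,0],[0,0,0,0,0,0.05,0],[0,0,0,0,0,0.05,0],[0,0,0,0,0,0.05,0],[0,0,0,0,0,0.05,0],[0,0,0,0,0,0.05,0]])

```text
clock: 21.3
eef_pos: [582.4, -211.7, 76.3]
orientation: [[-0.913, 0.408, 0.001], [0.408, 0.913, -0.0], [-0.001, 0.0, -1.0]]
ft_force: [-1.0, -0.6, 5.4]
grip_width: 0.2
grasp_force: 2.7
```

```bash
python3 f.py
python3 - <<'E'
from h import *
w=optics.grab_frame("wrist");cv2.imwrite("pics/p1.png",w[:250])
E
```

```text
[0.01 0.48 5.41] [0.26 0.17 0.4 ] [ 582.38 -211.69   76.26] 21.5
```

View pics/p1.png

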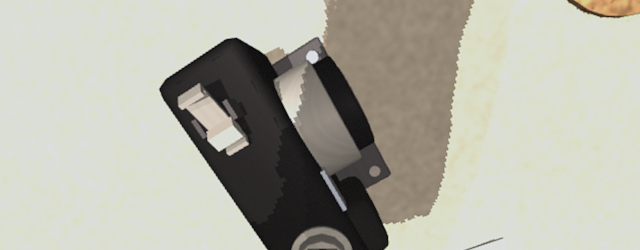

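The force is 5.4 N, so the button is at the halfway stop. The white pointer block at (225,137) sits at the button-side end of the rocker, so it has crossed, and I can press fully.

step_arm(targets=[[0,0,0,0,0,0,0],[0,0,0,0,0,0,0],[0,0,0,0,0,0.12,0],[0,0,0,0,0,0.24,0],[0,0,0,0,0,0.36,0],[0,0,0,0,0,0.48,0],[0,0,0,0,0,0.6,0],[0,0,0,0,0,0.63,0],[0,0,0,0,0,0.63,0],[0,0,0,0,0,0.63,0]])

```text
clock: 22.8
eef_pos: [582.5, -211.7, 71.2]
orientation: [[-0.913, 0.408, 0.001], [0.408, 0.913, -0.001], [-0.001, -0.0, -1.0]]
ft_force: [-3.3, 2.2, 12.2]
grip_width: 0.5
grasp_force: 5.8
```

step_arm(targets=[[0,0,0,0,0,0.04,0],[0,0,0,0,0,0.04,0],[0,0,0,0,0,0.04,0],[0,0,0,0,0,-0.3,0],[0,0,0,0,0,-0.8,0],[0,0,0,0,0,-1.5,0],[0,0,0,0,0,-3,0],[0,0,0,0,0,-5,0],[0,0,0,0,0,-7,0],[0,0,0,0,0,-9,0]])

```text
clock: 24.05
eef_pos: [582.1, -211.6, 160.5]
orientation: [[-0.913, 0.408, -0.0], [0.408, 0.913, 0.0], [0.0, 0.0, -1.0]]
ft_force: [-0.1, 0.2, 0.5]
grip_width: -0.2
grasp_force: 0.0
```

step_arm(targets=[[0,0,0,0,0,-2,0],[0,0,0,0,0,-3,0],[0,0,0,0,0,-3,0],[0,0,0,0,0,-3,0],[0,0,0,0,0,-3,0],[0,0,0,0,0,-3,0],[0,0,0,0,0,-3,0],[0,0,0,0,0,-3,0],[0,0,0,0,0,-3,0],[0,0,0,0,0,-3,0]])

```text
clock: 25.3
eef_pos: [582.3, -211.7, 189.5]
orientation: [[-0.913, 0.408, 0.0], [0.408, 0.913, -0.0], [-0.0, 0.0, -1.0]]
ft_force: [-0.3, -0.3, -0.1]
grip_width: 0.1
grasp_force: 0.0
```

Run:
```python
from h import *
a=optics.grab_frame("scene");t=optics.grab_frame("top")
A=cv2.resize(a[120:280,190:350],(400,400),interpolation=cv2.INTER_CUBIC);B=cv2.resize(t[180:280,280:380],(400,400),interpolation=cv2.INTER_CUBIC)
cv2.imwrite("pics/e.png",np.hstack([A,B]));s=r.get_state();print(s["eef_pos"],s["ft_force"])
```

```text
[ 582.31202079 -211.64421286  189.50002955] [-0.02642467  0.37371926 -0.04890713]
```

View pics/e.png

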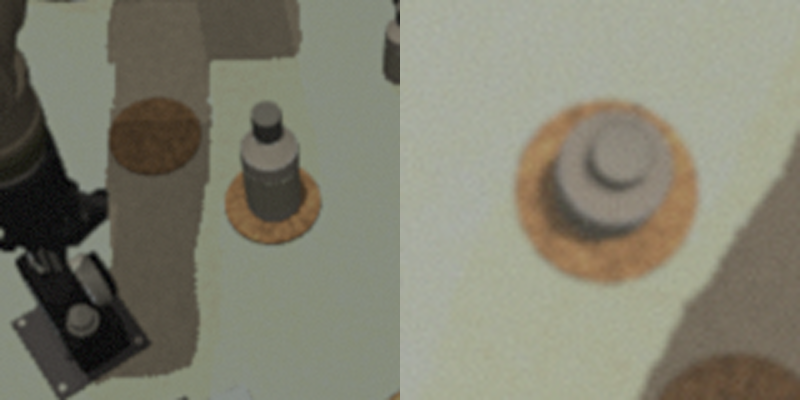

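The bottle stands upright on the mat, with its cap top at about (335.3,217.2) in the top view and (296.3,165.2) in the scene view. I'll check the centring before handing in.

Run:
```python
from h import *
print(at_z("top",335.3,217.2,176),at_z("scene",296.3,165.2,176),"mat",(499.8,34.6),(501.6,35.6))
```

```text
[501.49199545  35.55985757 176.        ] [502.12110933  37.82193698 176.        ] mat (499.8, 34.6) (501.6, 35.6)
```

The bottle is about 2 mm from the mat centre.

```bash
python3 -c "
from station import r
print(r.close_job())"
```

```text
the job is handed in; nothing more can be done
None
```

Job handed in at about 25 s: the bottle stands upright about 2 mm from the mat's centre, and the shutter was held at halfway until the focus pointer crossed, pressed fully down and released.

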